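Clamp the vial block in the shaker

ROBOT

A 7-joint arm with a two-finger parallel gripper is mounted at the origin on the work surface. World frame = base frame: x ahead of the robot, y to its left, z up, the work surface at z = 0. Lengths are in m, angles in rad, forces in N, time in s.
With the tool pointing down it reaches from about 0.4 to 0.875 m from the base axis. Payload 19.3 kg.
Tool frame: the origin (TCP) lies at the centre of the arm's flange, where the gripper is bolted on; the fingertips stand 173 mm ahead of it and the grasp point (between the pads) lies 155 mm ahead of it; z points along the fingers, y is the line along which they close (so a half turn about z gives the same grasp; the last joint's range is limited). The gripper opens to 85 mm and grips with 20 to 120 N. Pads are 22 mm wide; open, the fingers measure 114 mm over their backs; the gripper's body (76 mm by 85 mm) begins 54 mm behind the grasp point. The pads swing forward as they close: fully open they stand 13 mm farther back than shut.
Start: joints at [-1.401, 0.521, -0.036, 1.599, 0.021, 1.021, -0.113], TCP at [0.148, 0.607, 0.405] pointing down, gripper open.
Joint ranges: [-2.91, 2.91], [-0.3, 2.13], [-1.5, 1.42], [0.17, 2.43], [-1.26, 4.41], [0.16, 1.93], [-2.52, 2.52]. Speed limits (rad/s): [1.89, 1.89, 2.39, 2.39, 3.01, 3.01, 3.01].

INTERFACE

Orientations are given as [roll, pitch, yaw] about the fixed x, y, z axes, in that order (R = Rz(yaw) Ry(pitch) Rx(roll)).
In Python, from workcell import bot, imaging, job gives the robot as it stands.
- The arm moves only by the tool carry_out, never from a script. Its argument "targets" is a list of rows, each a list of 3 entries, a list of its own where there are three numbers: the shift along the tool's x, y, z in units of 0.25 m (1.0 is 0.25 m), then the turn, a rotation vector about the tool's x, y, z in units of 180 degrees (1.0 is 180 degrees), then the opening, from 0 (shut) to 1 (fully open). In form: [[[tx, ty, tz], [wx, wy, wz], jaw], ...]. A call has 1 to 8 rows; each row shifts and turns the commanded pose from where the row before left it, along the tool's axes as they then stand; what a row does not reach is not made up. A row lasts 1/8 s, in which the tool goes at most 62.5 mm and 10.7 degrees, less where a joint would pass 70% of its speed; a pose out of reach is approached as far as the arm can. A call with a number of a shift or a turn outside -1 to 1 is refused whole. A call with a gripper value outside its range is refused whole. The fingers move at their own pace and stop on an object; "force" is the grip in N (left out, the last holds). Time passes only in rows, so rows that do not move let the fingers close. It gives the time, the measured TCP pose, the force and the opening at its end, in the units of the state.
- bot.observe(): the state, without advancing time (a new reading comes with each control period).
- imaging.grab_frame(name): name is "scene" or "side" or "wrist"; returns a dict with "pixels" (420x560x3 uint8, red, green, blue), "mtx" (3x3 intrinsics, pixels), "cam_to_world" (4x4, takes a point from camera to world coordinates); the wrist camera has in their place "mount" (4x4, takes a point from camera to tool coordinates, whose origin is the TCP and whose axes are the flange's). Camera axes: x right, y down, z forward; pixel columns grow to the right and rows downward; lengths in m; the calibration is good to about 2 mm. A picture is of the moment at which its call begins: read the wrist's pose just before it. There is no depth.
- job.job_done(): hands the job in, once; it reports no verdict.
The state is a dict: "clock": time; "qpos": joint angles; "qd": joint speeds; "joint_efforts": joint torques, N m; "position": TCP position; "tool_rot": TCP orientation; "force": force on the tool from outside, world axes, zero at the start; "moment": the same for the moment, N m; "grip_width": finger opening in m.
Only numpy, scipy, OpenCV 4.12 (cv2) and the standard library are available. Lean on these libraries where they do the work, as an engineer would, in place of code of your own. Each camera call takes 0.05 s, during which the arm holds its last target. There are 200 camera calls.

TASK

Lift the aluminium vial block out of its bench rest and stand it on the bench, letting go so that you can take a new hold on its two ends; then lower it into the bay of the shaker until it sits flat on the bay floor. Swing the shaker's hinged hold-down bar over the block until the bar rests in its catch. Keep the block upright, never drop it, and leave the tube rack, stain bottle and slide box where they stand.

Things in the scene. Friction and masses are not known exactly. Their poses are not given: they have to be found in the camera images.
- block: Loose bare-aluminium vial block, 44 (x) x 60 (y) x 40 (z) mm, about 250 g, with six white-capped vials flush in its top in 2 columns of 3 (along y). Origin at the centre of its underside, z up. Its two ends are the +y and -y faces (60 mm apart). Alike after a half turn.
- rest: Fixed dark steel rest holding the block at the start: dark base plate 84 (x) x 96 (y) x 4 mm, two upright end plates 44 mm wide, 4 mm thick, tops 38 mm above the bench, inner faces 66 mm apart along y. The block stands on the base (4 mm up), axes parallel, ends covered: only its 44 mm-apart sides can be gripped there. Origin: centre of its underside.
- bay (a point): Centre of the bay floor on top of the fixed white shaker, 70 mm above the bench, z up. The block goes here, its y along the bay's y, either way round. Two side walls, 50 mm wide (y), inner faces 50 mm apart along x, flaring outward from 30 to 40 mm above the floor. Ends (+y, -y) open for fingers but for lips 6 mm high, 36 mm wide, inner faces 66 mm apart. Bar hinge at -x, catch at +x.
- catch (a point): Where the closed bar rests: centre of the notch of the steel catch, 41 mm from the bay centre to the bay's +x, 43 mm above the bay floor; the catch is a fork 30 mm wide (y), 8 mm thick (x), its prongs up to 47 mm above the bay floor. It is fixed to the shaker, whose body is 170 (x) x 150 (y) mm centred on the bay, with a 150 x 130 mm top plate level with the bay floor.
- bar_hinge (a point): Point on the axis of the hold-down bar's hinge, 40 mm from the bay centre to the bay's -x, 47 mm above the bay floor; fixed, between two lugs reaching 53 mm above the bay floor. The hinge axis lies along the bay's y.
- bar_grip (a point): Point on the hold-down bar 66 mm from the hinge axis. The bar is flat plain steel, 14 mm wide (bay's y), 5 mm thick, 88 mm long from the hinge to its free end.
- bar (a joint): Angle of the hold-down bar in rad: 0 = closed, level across the bay in its catch (underside 43 mm above the bay floor, 3 mm above the block's top); 1.57 = upright; over 1.57 it leans back open on the -x side of the bay (stop at 2.7). The bar weighs 60 g; its hinge is stiff enough to stay where it is left.
- rack: Bystander: black tube rack 85 (x) x 124 (y) x 50 mm with clear tubes up to 90 mm high; origin at the centre of its underside.
- stain_bottle: Bystander: small amber bottle with black cap, 42 mm across, 85 mm tall; origin at the centre of its underside.
- slide_box: Bystander: wooden slide box 70 (x) x 100 (y) x 32 mm; origin at the centre of its underside.
Things that resemble listed ones, but are neither listed nor needed, are in the scene too. There is more than one size of the rest; the job needs the smaller.

How it is judged:
On the way, in this order (a step that is already met when the one before it is completed fails the run):
1. the block stands upright on the bench itself, out of the rest, and is let go of (height (world z) of block below 0.003 m and angle between block's own z axis and vertical below 0.05 rad and horizontal distance between block and rest above 0.05 m and contact force between the fingers and block below 0.05 N), for 0.2 s.
2. the block sits flat in the shaker's bay and is let go of (x of block in the frame of bay between -0.005 and 0.005 m and y of block in the frame of bay between -0.005 and 0.005 m and z of block in the frame of bay between -0.004 and 0.004 m and angle between the y axis of block and the y axis of bay, either way round below 0.12 rad and angle between block's own z axis and vertical below 0.08 rad and contact force between the fingers and block below 0.05 N), for 0.2 s.
At the end, for the whole second after the job is handed in: The block sits in the bay, at rest: its origin within 5 mm of the bay centre in x and y and 4 mm in height, turned less than 0.12 rad from the bay (either way round), tilted less than 0.08 rad; the bar is in its catch (joint below 0.07 rad) (x of block in the frame of bay between -0.005 and 0.005 m and y of block in the frame of bay between -0.005 and 0.005 m and z of block in the frame of bay between -0.004 and 0.004 m and angle between the y axis of block and the y axis of bay, either way round below 0.12 rad and angle between block's own z axis and vertical below 0.08 rad and value of joint bar below 0.07 rad and linear speed of block below 0.02 m/s and velocity of joint bar below 0.1 rad/s); the robot touches nothing.
It fails at once if the block is tipped by more than 0.7 rad (angle between block's own z axis and vertical above 0.7 rad).
It fails at once if the block falls: faster than 0.5 m/s while not held (contact force between the fingers and block below 0.05 N and linear speed of block above 0.5 m/s).
It fails at once if the tube rack, stain bottle or slide box is moved by more than 30 mm (distance of any of rack, stain_bottle, slide_box from where it was at the start of the episode above 0.03 m).
It also fails if it takes over 72 s, if anything falls off the work surface, if the arm or the gripper's body presses on something with over 40 N, if the wrist force passes 120 N, or if a joint passes its speed limit or range.

## Working session

There is one attempt and no reset: what is moved stays moved. The work goes in short steps, Python scripts to look and compute and a tool call to move; the robot and the scene stay as the last step left them, time stands still between calls to the robot, and variables do not carry over. Pictures are saved under pics/ and viewed, on a budget of 10 in all, crops included, one or two more only if the job needs it, and the job is handed in when it is done.

Besides the shell and the picture viewer there is one more tool, called after "Call:" by a JSON object that holds its "name" and its "arguments", one argument or row to a line. carry_out: Moves the arm, as the interface text tells. Its arguments: {"type":"object","properties":{"targets":{"type":"array"},"force":{"type":"number"}},"required":["targets"]}

```bash
ls; mkdir -p pics; python3 - <<'E'
from workcell import bot, imaging
import cv2, numpy as np, pickle
print(bot.observe())
d={}
for n in("scene","side","wrist"):
    f=imaging.grab_frame(n); d[n]=f
    print(n,{k:np.round(v,4).tolist() for k,v in f.items() if k!="pixels"})
pickle.dump(d,open("f0.pkl","wb"))
cv2.imwrite("pics/scene0.png",cv2.resize(d["scene"]["pixels"][:,:,::-1],(800,600),interpolation=cv2.INTER_CUBIC))
cv2.imwrite("pics/side0.png",cv2.resize(d["side"]["pixels"][:,:,::-1],(800,600),interpolation=cv2.INTER_CUBIC))
E
```

```text
pics
{'clock': 0.0, 'qpos': array([-1.40119987,  0.52203445, -0.03630973,  1.59997836,  0.02113756,
        1.02108221, -0.11278757]), 'qd': array([-0.00076269, -0.0001888 , -0.0006355 ,  0.00149409, -0.00022614,
        0.00125301, -0.00043092]), 'joint_efforts': array([-9.00177001e-04, -9.27089381e+01,  1.97971657e+00, -3.69939852e+01,
        1.78627350e-02,  7.96258537e-03, -2.97467864e-05]), 'position': array([0.14843195, 0.60698679, 0.40412368]), 'tool_rot': array([-3.14047264e+00,  3.43430682e-05,  2.90175017e+00]), 'force': array([-0.11407954, -0.8595517 , -0.53068106]), 'moment': array([-0.01993081,  0.01293423,  0.00093355]), 'grip_width': 0.0856619156335443}
scene {'mtx': [[444.711, 0.0, 284.2474], [0.0, 444.711, 216.4541], [0.0, 0.0, 1.0]], 'cam_to_world': [[0.784, 0.4622, -0.4144, 1.1846], [0.6205, -0.5635, 0.5454, -0.6983], [0.0186, -0.6847, -0.7286, 1.0264], [0.0, 0.0, 0.0, 1.0]]}
side {'mtx': [[520.6992, 0.0, 272.2768], [0.0, 520.6992, 206.1766], [0.0, 0.0, 1.0]], 'cam_to_world': [[-0.9936, -0.0656, 0.0921, 0.5195], [-0.1128, 0.6357, -0.7637, 1.1108], [-0.0085, -0.7692, -0.639, 1.051], [0.0, 0.0, 0.0, 1.0]]}
wrist {'mtx': [[371.7473, 0.0, 280.1326], [0.0, 371.7473, 212.7663], [0.0, 0.0, 1.0]], 'mount': [[-0.0002, -0.9608, -0.2773, 0.0692], [1.0, -0.0002, -0.0001, 0.0005], [0.0, -0.2773, 0.9608, 0.0315], [0.0, 0.0, 0.0, 1.0]]}
```

View pics/scene0.png

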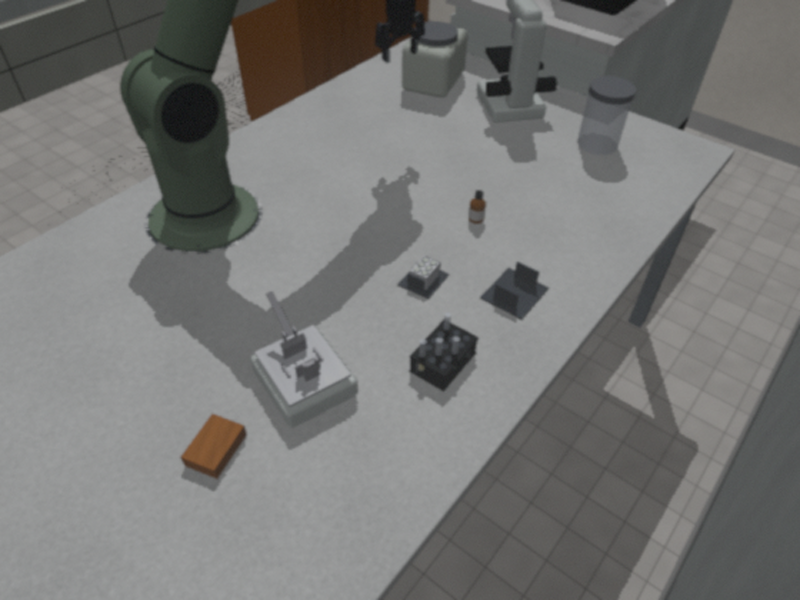

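View pics/side0.png

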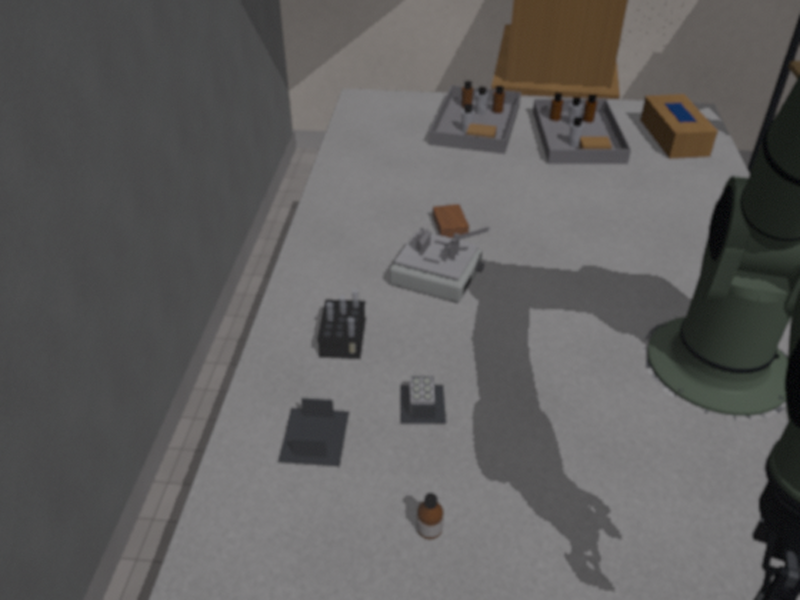

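The scene view shows the block in the small dark rest at about (424,275), the shaker at (303,370) with its bar leaning back to (272,295), the rack at (444,352), the bottle at (477,207) and the slide box at (214,445). The larger rest at (514,290) is a decoy. The side view agrees: block (423,392), shaker (437,265), bar tip (488,230), catch (424,240).

```bash
cat > h.py <<'E'
import numpy as np, cv2, pickle
from scipy.spatial.transform import Rotation as R
def Tw(state):
    T=np.eye(4);T[:3,:3]=R.from_euler("xyz",state["tool_rot"]).as_matrix();T[:3,3]=state["position"];return T
def ray(f,uv,T=None):
    C=f["cam_to_world"] if "cam_to_world" in f else T@f["mount"]
    d=C[:3,:3]@(np.linalg.inv(f["mtx"])@[uv[0],uv[1],1]); return C[:3,3],d/np.linalg.norm(d)
def onz(f,uv,z,T=None):
    o,d=ray(f,uv,T); return o+d*(z-o[2])/d[2]
def tri(r1,r2):
    (o1,d1),(o2,d2)=r1,r2
    s=np.linalg.lstsq(np.c_[d1,-d2],o2-o1,rcond=None)[0]
    a,b=o1+d1*s[0],o2+d2*s[1]; return (a+b)/2,np.linalg.norm(a-b)
def delta(state,pos,rpy):
    """shift (units .25m) and turn (units pi) in the present tool frame"""
    T=Tw(state);Rt=R.from_euler("xyz",rpy).as_matrix()
    return T[:3,:3].T@(np.array(pos)-T[:3,3])/.25, R.from_matrix(T[:3,:3].T@Rt).as_rotvec()/np.pi
E
python3 - <<'E'
from h import *
d=pickle.load(open("f0.pkl","rb")); s,w=d["scene"],d["side"]; k=.7
pairs={"block top":((426,264),(423,384)),"shaker top ctr":((303,368),(438,258)),"bar tip":((270,294),(488,230)),"catch":((313,358),(424,235)),"hinge":((291,338),(457,242)),"bottle cap":((479,193),(431,497))}
for n,(a,b) in pairs.items():
    p,e=tri(ray(s,np.array(a)*k),ray(w,np.array(b)*k)); print(n,p.round(3),round(e,4))
def quad(f,mask,name,z):
    for c in cv2.findContours(mask,0,2)[0]:
        if cv2.contourArea(c)<120: continue
        q=cv2.boxPoints(cv2.minAreaRect(c)); q4=cv2.approxPolyDP(c,0.05*cv2.arcLength(c,1),True)[:,0]
        print(name,cv2.contourArea(c),[onz(f,p,z)[:2].round(3).tolist() for p in q4], np.array(q4).tolist())
for n,f in(("scene",s),("side",w)):
    g=f["pixels"].astype(int); h=cv2.cvtColor(f["pixels"],cv2.COLOR_RGB2HSV)
    m=(g.max(2)<75).astype(np.uint8); 
    roi=np.zeros_like(m); 
    if n=="scene": roi[170:220,270:325]=1
    else: roi[255:305,270:320]=1
    quad(f,m*roi,n+" rest",0.004)
for n,uvs in {"rack":[(411,365),(446,386),(476,352)],"slide":[(183,462),(216,475),(245,434)]}.items():
    print(n,[onz(s,np.array(u)*k,0)[:2].round(3).tolist() for u in uvs])
# shaker top plate corners (scene)
print("plate",[onz(s,np.array(u)*k,.07)[:3].round(3).tolist() for u in[(254,360),(316,327),(354,376),(292,413)]])
E
```

```text
block top [0.575 0.169 0.053] 0.0066
shaker top ctr [ 0.571 -0.218  0.053] 0.0049
bar tip [ 0.467 -0.183  0.161] 0.0013
catch [ 0.605 -0.219  0.112] 0.007
hinge [ 0.533 -0.207  0.106] 0.0096
bottle cap [0.542 0.431 0.083] 0.003
scene rest 207.5 [[0.603, 0.211], [0.598, 0.146], [0.538, 0.158], [0.554, 0.122], [0.614, 0.13]] [[311, 192], [298, 202], [286, 192], [283, 200], [299, 207]]
side rest 466.0 [[0.616, 0.129], [0.607, 0.218], [0.532, 0.21], [0.542, 0.121], [0.558, 0.174]] [[281, 270], [281, 295], [310, 295], [308, 270], [301, 284]]
rack [[0.706, -0.046], [0.793, -0.044], [0.79, 0.067]]
slide [[0.525, -0.479], [0.591, -0.459], [0.567, -0.37]]
plate [[0.499, -0.271, 0.07], [0.531, -0.135, 0.07], [0.672, -0.179, 0.07], [0.641, -0.311, 0.07]]
```

Call:
{"name": "carry_out", "arguments": {
  "targets": [
    [[-0.148, -0.092, 0.007], [0, 0, 0], 1],
    [[-0.148, -0.092, 0.007], [0, 0, 0], 1],
    [[-0.148, -0.092, 0.007], [0, 0, 0], 1],
    [[-0.148, -0.092, 0.007], [0, 0, 0], 1],
    [[-0.148, -0.092, 0.007], [0, 0, 0], 1],
    [[-0.148, -0.092, 0.007], [0, 0, 0], 1],
    [[-0.148, -0.092, 0.007], [0, 0, 0], 1]
  ]
}}

```text
clock: 1.02
position: [0.3627, 0.388, 0.3923]
tool_rot: [-3.141, -0.0, 2.902]
force: [0.5, 0.7, -0.7]
grip_width: 0.0855
```

Call:
{"name": "carry_out", "arguments": {
  "targets": [
    [[-0.148, -0.092, 0.007], [0, 0, 0], 1],
    [[-0.148, -0.092, 0.007], [0, 0, 0], 1],
    [[-0.148, -0.092, 0.007], [0, 0, 0], 1],
    [[-0.148, -0.092, 0.007], [0, 0, 0], 1],
    [[-0.148, -0.092, 0.007], [0, 0, 0], 1],
    [[-0.148, -0.092, 0.007], [0, 0, 0], 1],
    [[-0.148, -0.092, 0.007], [0, 0, 0], 1]
  ]
}}

```text
clock: 1.9
position: [0.576, 0.1702, 0.38]
tool_rot: [-3.141, -0.0, 2.902]
force: [0.5, 1.2, -0.1]
grip_width: 0.0857
```

Call:
{"name": "carry_out", "arguments": {
  "targets": [
    [[0, 0, 0], [0, 0, 0.049], 1],
    [[0, 0, 0], [0, 0, 0.049], 1],
    [[0, 0, 0], [0, 0, 0.049], 1],
    [[0, 0, 0], [0, 0, 0.049], 1],
    [[0, 0, 0], [0, 0, 0.049], 1],
    [[0, 0, 0], [0, 0, 0.049], 1],
    [[0, 0, 0], [0, 0, 0.049], 1],
    [[0, 0, 0], [0, 0, 0.049], 1]
  ]
}}

```text
clock: 2.9
position: [0.5751, 0.1713, 0.38]
tool_rot: [-3.141, 0.0, 1.665]
force: [0.4, -1.3, 0.1]
grip_width: 0.0856
```

```bash
python3 - <<'E'
from h import *
from workcell import bot, imaging
st=bot.observe(); f=imaging.grab_frame("wrist"); pickle.dump((st,f),open("w1.pkl","wb"))
cv2.imwrite("pics/w1.png",cv2.resize(f["pixels"][:,:,::-1],(800,600),interpolation=cv2.INTER_CUBIC))
E
```

```text
(no output)
```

View pics/w1.png

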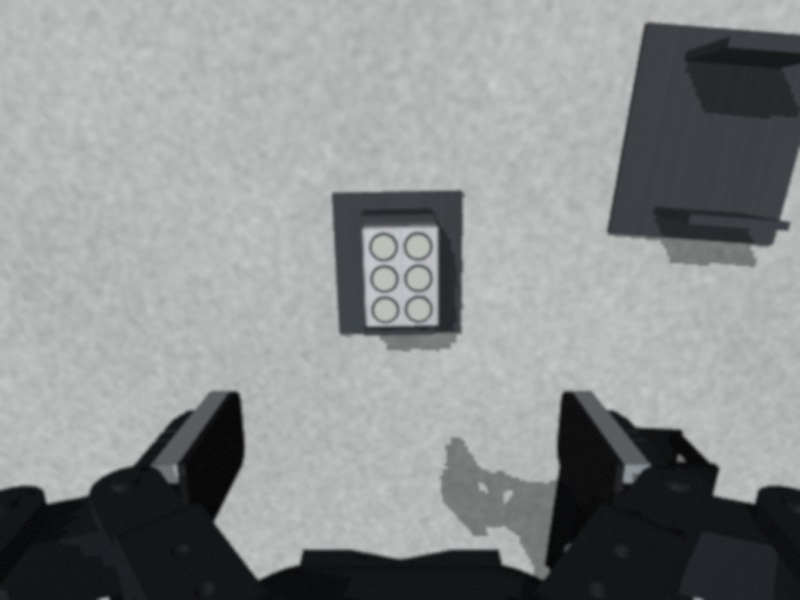

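The wrist view shows the block's top, with corners near (362,226) and (439,326), in its rest, whose base runs from (333,192) to (462,333). The larger decoy rest is at the upper right.

```bash
cat >> h.py <<'E'
def blocktop(st,f,z,roi,thr=(140,)):
    x0,y0,x1,y1=roi; g=cv2.cvtColor(f["pixels"],cv2.COLOR_RGB2GRAY)[y0:y1,x0:x1]
    m=(g>thr[0]).astype(np.uint8); m=cv2.morphologyEx(m,cv2.MORPH_CLOSE,np.ones((5,5)))
    c=max(cv2.findContours(m,0,2)[0],key=cv2.contourArea)
    q=cv2.boxPoints(cv2.minAreaRect(c))+[x0,y0]
    P=np.array([onz(f,p,z,Tw(st))[:2] for p in q]); e=np.diff(np.r_[P,P[:1]],axis=0)
    L=np.linalg.norm(e,axis=1); yv=e[np.argmax(L)]; 
    yaw=(np.arctan2(yv[1],yv[0])-np.pi/2+np.pi/2)%np.pi-np.pi/2
    print("px",q.round(1).tolist(),"sides",L.round(4),"ctr",P.mean(0).round(4),"yaw",yaw.round(4)); return P.mean(0),yaw
E
python3 - <<'E'
from h import *
st,f=pickle.load(open("w1.pkl","rb")); T=Tw(st)
g=cv2.cvtColor(f["pixels"],cv2.COLOR_RGB2GRAY); print(g[195,240:320:3])
for t in(110,130,150): c,y=blocktop(st,f,.044,(245,146,313,232),(t,))
m=(g[120:245,220:335]<100).astype(np.uint8); m[g[120:245,220:335]<0]=0
cs=max(cv2.findContours(m,0,2)[0],key=cv2.contourArea); q=cv2.boxPoints(cv2.minAreaRect(cs))+[220,120]
P=np.array([onz(f,p,.004,T)[:2] for p in q]); print("rest",P.round(4).tolist(),P.mean(0))
E
```

```text
[ 67  68  66  66  66 143 168 152 189 189 188 189 161 155 157 159 189 189
 187 188 155 163 133  44  41  43  45]
px [[253.0, 158.0], [306.0, 158.0], [306.0, 228.0], [253.0, 228.0]] sides [0.0433 0.0603 0.0457 0.0603] ctr [0.5757 0.1704] yaw 0.074
px [[254.0, 227.0], [254.0, 158.0], [306.0, 158.0], [306.0, 227.0]] sides [0.0594 0.0425 0.0594 0.0448] ctr [0.5761 0.1708] yaw 0.0747
px [[254.0, 159.0], [305.0, 159.0], [305.0, 227.0], [254.0, 227.0]] sides [0.0417 0.0586 0.044  0.0586] ctr [0.5757 0.1704] yaw 0.0747
rest [[0.5291, 0.2127], [0.6106, 0.2204], [0.6227, 0.1249], [0.5348, 0.1165]] [0.5743195 0.1686038]
```

Call:
{"name": "carry_out", "arguments": {
  "targets": [
    [[-0.003, 0.002, 0.12], [0, 0, 0], 1],
    [[0, 0, 0.12], [0, 0, 0], 1],
    [[0, 0, 0.12], [0, 0, 0], 1],
    [[0, 0, 0.12], [0, 0, 0], 1],
    [[0, 0, 0.12], [0, 0, 0], 1],
    [[0, 0, 0.06], [0, 0, 0], 1],
    [[0, 0, 0.06], [0, 0, 0], 1],
    [[0, 0, 0.06], [0, 0, 0], 1]
  ],
  "force": 40
}}

```text
clock: 3.95
position: [0.5759, 0.1707, 0.1849]
tool_rot: [3.141, -0.0, 1.671]
force: [-0.1, -0.9, 0.7]
grip_width: 0.0856
```

Call:
{"name": "carry_out", "arguments": {
  "targets": [
    [[0, 0, 0], [0, 0, 0], 0],
    [[0, 0, 0], [0, 0, 0], 0],
    [[0, 0, 0], [0, 0, 0], 0],
    [[0, 0, 0], [0, 0, 0], 0],
    [[0, 0, 0], [0, 0, 0], 0],
    [[0, 0, 0], [0, 0, 0], 0],
    [[0, 0, 0], [0, 0, 0], 0],
    [[0, 0, 0], [0, 0, 0], 0]
  ]
}}

```text
clock: 4.95
position: [0.576, 0.1707, 0.186]
tool_rot: [3.141, -0.0, 1.67]
force: [-0.4, 0.0, 7.4]
grip_width: 0.0433
```

Call:
{"name": "carry_out", "arguments": {
  "targets": [
    [[0, 0, -0.03], [0, 0, 0], 0],
    [[0, 0, -0.05], [0, 0, 0], 0],
    [[0, 0, -0.08], [0, 0, 0], 0],
    [[0, 0, -0.08], [0, 0, 0], 0],
    [[0, 0, -0.04], [0, 0, 0], 0],
    [[0, 0, 0], [0, 0, 0], 0]
  ]
}}

```text
clock: 5.7
position: [0.5758, 0.1707, 0.2561]
tool_rot: [3.14, -0.0, 1.67]
force: [-0.5, -0.5, -3.2]
grip_width: 0.0434
```

Call:
{"name": "carry_out", "arguments": {
  "targets": [
    [[-0.05, -0.02, 0], [0, 0, 0], 0],
    [[-0.1, -0.04, 0], [0, 0, 0], 0],
    [[-0.1, -0.04, 0], [0, 0, 0], 0],
    [[-0.1, -0.04, 0], [0, 0, 0], 0],
    [[-0.1, -0.04, 0], [0, 0, 0], 0],
    [[-0.09, -0.04, 0], [0, 0, 0], 0],
    [[-0.05, -0.02, 0], [0, 0, 0], 0],
    [[0, 0, 0], [0, 0, 0], 0]
  ]
}}

```text
clock: 6.7
position: [0.5305, 0.017, 0.255]
tool_rot: [-3.141, 0.0, 1.669]
force: [0.6, 0.1, -2.9]
grip_width: 0.0437
```

```bash
python3 - <<'E'
from h import *
from workcell import bot, imaging
st=bot.observe(); print(st["position"],st["grip_width"],st["qpos"].round(2))
f=imaging.grab_frame("wrist"); g=imaging.grab_frame("side"); pickle.dump((st,f,g),open("w2.pkl","wb"))
cv2.imwrite("pics/w2.png",np.hstack([cv2.resize(f["pixels"][:,:,::-1],(400,300)),cv2.resize(g["pixels"][150:350,150:417,::-1],(400,300))]))
E
```

```text
[0.53045566 0.01696981 0.25504072] 0.043739707287577735 [-0.36  0.62  0.3   1.98 -0.31  0.59  0.24]
```

View pics/w2.png

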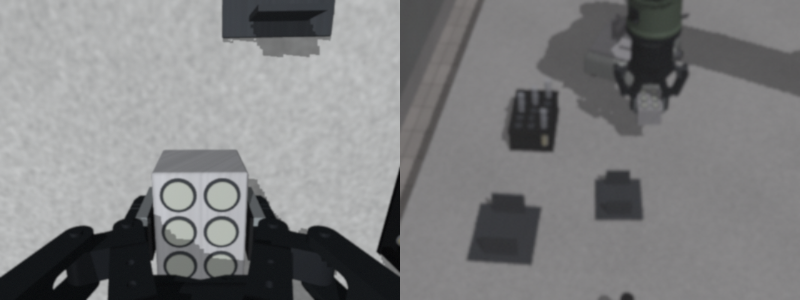

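The block is held level and clear of the rest: wrist half at (200,220), side half at (650,105). Next I lower it to the bench.

Call:
{"name": "carry_out", "arguments": {
  "targets": [
    [[0, 0, 0.06], [0, 0, 0], 0],
    [[0, 0, 0.08], [0, 0, 0], 0],
    [[0, 0, 0.07], [0, 0, 0], 0],
    [[0, 0, 0.04], [0, 0, 0], 0],
    [[0, 0, 0.02], [0, 0, 0], 0],
    [[0, 0, 0.012], [0, 0, 0], 0],
    [[0, 0, 0.006], [0, 0, 0], 0],
    [[0, 0, 0], [0, 0, 0], 0]
  ]
}}

```text
clock: 7.8
position: [0.5307, 0.0179, 0.1834]
tool_rot: [3.141, -0.0, 1.67]
force: [0.9, 0.1, -2.6]
grip_width: 0.0438
```

Call:
{"name": "carry_out", "arguments": {
  "targets": [
    [[0, 0, 0.004], [0, 0, 0], 0],
    [[0, 0, 0.003], [0, 0, 0], 0],
    [[0, 0, 0], [0, 0, 0], 0]
  ]
}}

```text
clock: 8.18
position: [0.5307, 0.0179, 0.1819]
tool_rot: [3.141, -0.0, 1.67]
force: [-2.4, -0.2, 8.1]
grip_width: 0.0434
```

Call:
{"name": "carry_out", "arguments": {
  "targets": [
    [[0, 0, 0], [0, 0, 0], 0.6],
    [[0, 0, 0], [0, 0, 0], 0.8],
    [[0, 0, 0], [0, 0, 0], 1],
    [[0, 0, 0], [0, 0, 0], 1],
    [[0, 0, 0], [0, 0, 0], 1],
    [[0, 0, 0], [0, 0, 0], 1]
  ]
}}

```text
clock: 8.93
position: [0.5307, 0.0178, 0.1814]
tool_rot: [3.142, 0.0, 1.67]
force: [-0.1, 0.2, 0.7]
grip_width: 0.0853
```

Call:
{"name": "carry_out", "arguments": {
  "targets": [
    [[0, 0, -0.06], [0, 0, 0], 1],
    [[0, 0, -0.12], [0, 0, 0], 1],
    [[0, 0, -0.15], [0, 0, 0], 1],
    [[0, 0, -0.15], [0, 0, 0], 1],
    [[0, 0, -0.12], [0, 0, 0], 1],
    [[0, 0, -0.1], [0, 0, 0], 1],
    [[0, 0, 0], [0, 0, 0], 1],
    [[0, 0, 0], [0, 0, 0], 1]
  ]
}}

```text
clock: 9.93
position: [0.5304, 0.0179, 0.3565]
tool_rot: [-3.142, -0.0, 1.67]
force: [-0.2, -0.2, -0.2]
grip_width: 0.0852
```

```bash
python3 - <<'E'
from h import *
from workcell import bot, imaging
st=bot.observe(); print(st["position"],st["tool_rot"],st["grip_width"])
f=imaging.grab_frame("wrist"); pickle.dump((st,f),open("w3.pkl","wb"))
for t in (168,175): blocktop(st,f,.040,(200,120,360,270),(t,))
cv2.imwrite("pics/w3.png",cv2.resize(f["pixels"][:,:,::-1],(800,600),interpolation=cv2.INTER_CUBIC))
E
```

```text
[0.53038204 0.01786898 0.35651136] [-3.14152923e+00 -1.95370325e-04  1.67024183e+00] 0.08523119677685327
px [[200.0, 269.0], [200.0, 120.0], [359.0, 120.0], [359.0, 269.0]] sides [0.121  0.1184 0.1209 0.1327] ctr [0.5311 0.0177] yaw -1.4713
px [[253.8, 164.0], [263.3, 163.7], [264.9, 218.8], [255.3, 219.0]] sides [0.0073 0.0442 0.0077 0.0442] ctr [0.5148 0.0216] yaw 0.1072
```

View pics/w3.png

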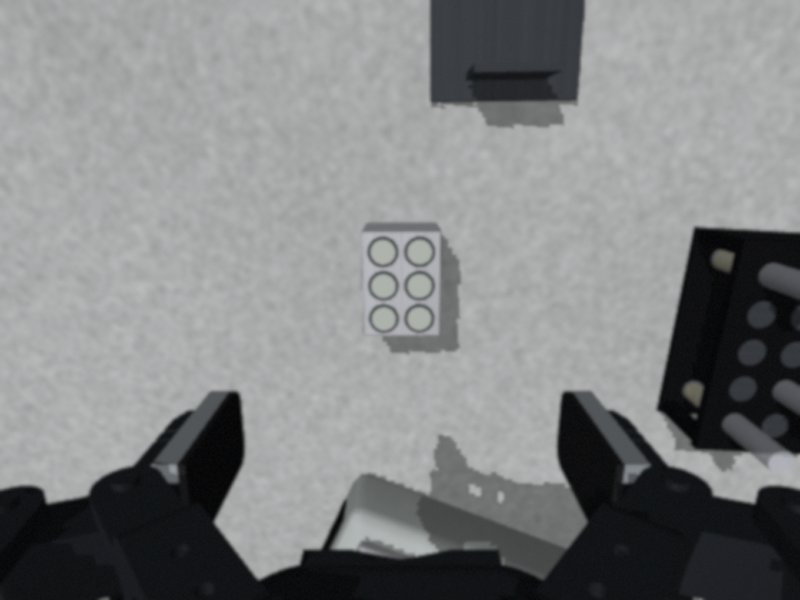

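The block stands upright on the bench, its top spanning (362,231) to (440,335), released. The rack is at the right and the shaker's edge at (450,510).

Call:
{"name": "carry_out", "arguments": {
  "targets": [
    [[-0.123, 0.016, -0.032], [0, 0, 0], 1],
    [[-0.123, 0.016, -0.032], [0, 0, 0], 1],
    [[-0.123, 0.016, -0.032], [0, 0, 0], 1],
    [[-0.123, 0.016, -0.032], [0, 0, 0], 1],
    [[-0.123, 0.016, -0.032], [0, 0, 0], 1],
    [[-0.123, 0.016, -0.032], [0, 0, 0], 1],
    [[-0.123, 0.016, -0.032], [0, 0, 0], 1],
    [[-0.123, 0.016, -0.032], [0, 0, 0], 1]
  ]
}}

```text
clock: 10.98
position: [0.587, -0.2248, 0.4198]
tool_rot: [-3.14, -0.0, 1.67]
force: [0.2, 0.1, -0.2]
grip_width: 0.0855
```

Call:
{"name": "carry_out", "arguments": {
  "targets": [
    [[0, 0, 0], [0, 0, 0], 1],
    [[0, 0, 0], [0, 0, 0], 1]
  ]
}}

```text
clock: 11.22
position: [0.5868, -0.2233, 0.4196]
tool_rot: [-3.14, -0.001, 1.67]
force: [0.4, 0.3, -0.3]
grip_width: 0.0858
```

```bash
python3 - <<'E'
from h import *
from workcell import bot, imaging
st=bot.observe(); print(st["position"],st["tool_rot"],st["qpos"].round(2))
f=imaging.grab_frame("wrist"); pickle.dump((st,f),open("w4.pkl","wb"))
cv2.imwrite("pics/w4.png",cv2.resize(f["pixels"][:,:,::-1],(800,600),interpolation=cv2.INTER_CUBIC))
s3,f3=pickle.load(open("w3.pkl","rb"))
P=np.array([onz(f3,np.array(p)*.7,.04,Tw(s3))[:2] for p in[(362,231.5),(440,231.5),(440,334.5),(364.5,334.5)]])
print(P.round(4).tolist(),P.mean(0))
g=cv2.cvtColor(f3["pixels"],cv2.COLOR_RGB2GRAY)
print(g[185,246:316].tolist()); print(g[155:240,281].tolist())
E
```

```text
[ 0.58681161 -0.22330705  0.4195693 ] [-3.14029479e+00 -7.92169140e-04  1.67028737e+00] [-0.01  0.55  0.42  1.59 -0.25  1.06  0.58]
[[0.5083, 0.0446], [0.55, 0.0488], [0.557, -0.0094], [0.5144, -0.0137]] [0.53243587 0.01757983]
[170, 170, 169, 170, 169, 167, 165, 164, 172, 180, 183, 184, 184, 180, 170, 152, 131, 116, 110, 113, 120, 126, 125, 119, 113, 112, 116, 125, 140, 159, 172, 178, 180, 180, 178, 176, 180, 182, 180, 176, 167, 151, 131, 116, 107, 109, 115, 117, 117, 114, 108, 105, 116, 135, 155, 169, 175, 176, 176, 176, 173, 158, 130, 109, 104, 105, 106, 108, 110, 110]
[147, 125, 114, 112, 110, 111, 125, 151, 169, 176, 177, 178, 178, 178, 178, 177, 176, 175, 172, 170, 168, 167, 169, 170, 172, 174, 176, 176, 177, 176, 176, 176, 176, 177, 177, 176, 176, 177, 176, 177, 175, 174, 171, 169, 168, 168, 168, 170, 173, 175, 176, 177, 176, 177, 176, 176, 176, 177, 176, 176, 176, 176, 176, 175, 174, 171, 169, 168, 168, 169, 171, 173, 176, 175, 176, 176, 176, 176, 169, 151, 126, 113, 109, 110, 109]
```

View pics/w4.png

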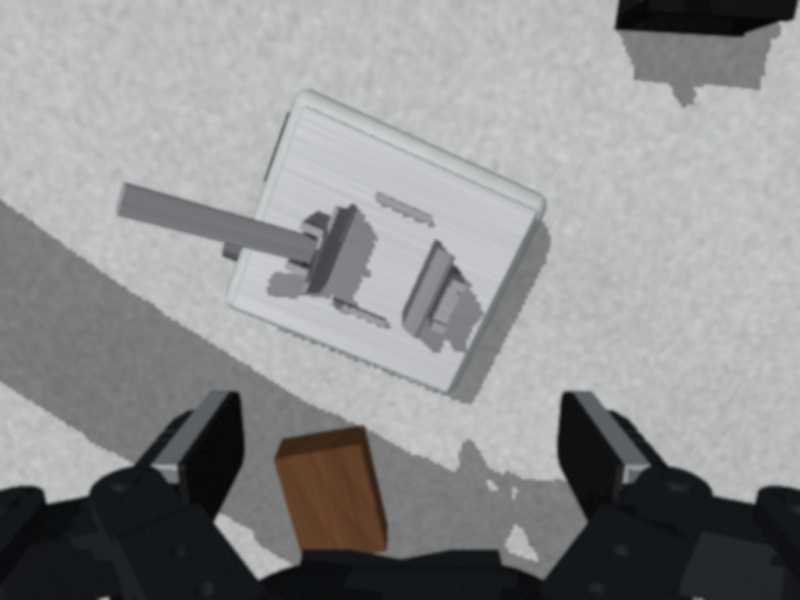

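```bash
python3 - <<'E'
from h import *
st,f=pickle.load(open("w4.pkl","rb")); T=Tw(st)
P=np.array([onz(f,np.array(p)*.7,.07,T)[:2] for p in[(301,105),(539,211),(448,391),(231,304)]])
L=np.array([onz(f,np.array(p)*.7,.076,T)[:2] for p in[(405,208),(362,313)]])
e=np.roll(P,-1,0)-P; print("plate",P.round(4).tolist(),P.mean(0).round(4),np.linalg.norm(e,axis=1).round(4),np.arctan2(e[:,1],e[:,0]).round(3))
v=L[0]-L[1]; print("lips",L.mean(0).round(4),np.linalg.norm(v),np.arctan2(-v[0],v[1]))
c=P.mean(0); yaw=np.arctan2(-v[0],v[1]); yaw=-.29 if abs(yaw+.29)>.1 else yaw
C=np.linalg.inv(T@f["mount"]); B=np.eye(4); B[:3,:3]=R.from_euler("z",yaw).as_matrix(); B[:3,3]=[*c,.07]
def px(p):
    q=(C@B@np.r_[p,1])[:3]; q=f["mtx"]@q; return q[:2]/q[2]
x0,y0,k=160,60,4
im=cv2.resize(f["pixels"][60:280,160:390,::-1],None,fx=3.4,fy=2.7,interpolation=cv2.INTER_CUBIC)
im=cv2.resize(f["pixels"][60:280,150:390,::-1],None,fx=2.7,fy=2.7,interpolation=cv2.INTER_CUBIC)
pts=[(sx*.025,sy*.025,.03) for sx in(-1,1) for sy in(-1,1)]+[(0,sy*.033,.006) for sy in(-1,1)]+[(sx*.018,sy*.033,.006) for sy in(-1,1) for sx in(-1,1)]+[(.041,sy*.015,.047) for sy in(-1,1)]+[(-.04,0,.047)]+[(sx*.075,sy*.065,0) for sx in(-1,1) for sy in(-1,1)]+[(0,0,0)]
for p in pts:
    u=(px(np.array(p))-[150,60])*2.7; cv2.circle(im,tuple(int(round(a)) for a in u),2,(0,0,255),-1)
cv2.imwrite("pics/w4c.png",im)
E
```

```text
plate [[0.5226, -0.1338], [0.6659, -0.1789], [0.6266, -0.3001], [0.4846, -0.2547]] [ 0.5749 -0.2169] [0.1503 0.1274 0.1491 0.1268] [-0.305 -1.884  2.833  1.267]
lips [ 0.5766 -0.2175] 0.0690528959331227 -0.29108495156686065
```

View pics/w4c.png

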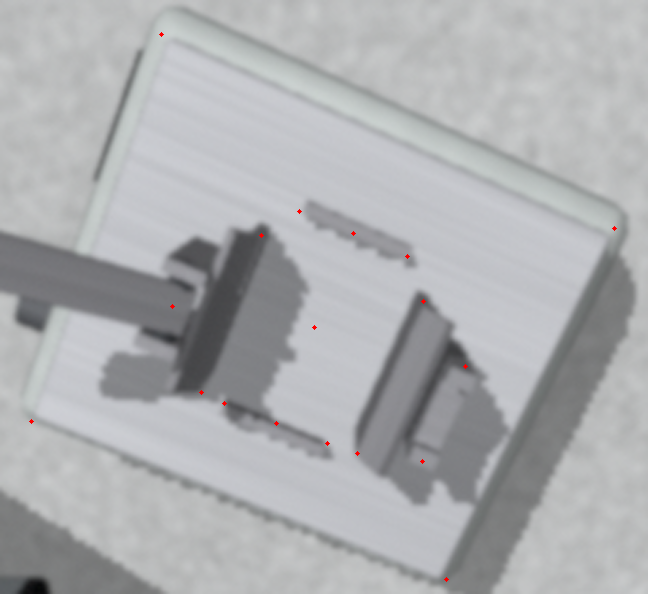

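The overlay of points predicted from the plate corners lands on the lips and catch to within about 2 mm. The block check shows the wrist camera reads about 1.7 mm high along tool y. I turn to the end-grip yaw here for a second view, to resolve the difference.

Call:
{"name": "carry_out", "arguments": {
  "targets": [
    [[0, 0, 0], [0, 0, 0.052], 1],
    [[0, 0, 0], [0, 0, 0.052], 1],
    [[0, 0, 0], [0, 0, 0.052], 1],
    [[0, 0, 0], [0, 0, 0.052], 1],
    [[0, 0, 0], [0, 0, 0.052], 1],
    [[0, 0, 0], [0, 0, 0.052], 1]
  ]
}}

```text
clock: 12.02
position: [0.587, -0.2226, 0.4201]
tool_rot: [-3.141, 0.0, 0.686]
force: [-0.4, 0.1, -0.1]
grip_width: 0.0852
```

Call:
{"name": "carry_out", "arguments": {
  "targets": [
    [[0, 0, 0], [0, 0, 0.052], 1],
    [[0, 0, 0], [0, 0, 0.052], 1],
    [[0, 0, 0], [0, 0, 0.052], 1],
    [[0, 0, 0], [0, 0, 0.052], 1],
    [[0, 0, 0], [0, 0, 0.052], 1],
    [[0, 0, 0], [0, 0, 0.052], 1],
    [[0, 0, 0], [0, 0, 0], 1]
  ]
}}

```text
clock: 12.9
position: [0.5871, -0.2227, 0.4199]
tool_rot: [3.141, 0.001, -0.288]
force: [-0.1, 0.3, 0.3]
grip_width: 0.0854
```

```bash
cat > ov.py <<'E'
from h import *
from workcell import bot, imaging
st=bot.observe(); print(st["position"],st["tool_rot"],st["qpos"].round(2))
f=imaging.grab_frame("wrist"); pickle.dump((st,f),open("w5.pkl","wb")); T=Tw(st)
C=np.linalg.inv(T@f["mount"]); B=np.eye(4); B[:3,:3]=R.from_euler("z",-.297).as_matrix(); B[:3,3]=[.5755,-.2172,.07]
def px(p):
    q=(C@B@np.r_[p,1])[:3]; q=f["mtx"]@q; return q[:2]/q[2]
x0,x1,y0,y1=150,410,60,280
im=cv2.resize(f["pixels"][y0:y1,x0:x1,::-1],None,fx=2.7,fy=2.7,interpolation=cv2.INTER_CUBIC)
G=[(sx*.025,sy*.025,z) for sx in(-1,1) for sy in(-1,1) for z in(0,.03)]+[(sx*.018,sy*.033,.006) for sy in(-1,1) for sx in(-1,1)]+[(.045,sy*.015,.047) for sy in(-1,1)]+[(sx*.075,sy*.065,0) for sx in(-1,1) for sy in(-1,1)]
for p in G:
    u=(px(np.array(p))-[x0,y0])*2.7; cv2.circle(im,tuple(int(round(a)) for a in u),2,(0,0,255),-1); print(p,u.round(0))
cv2.imwrite("pics/w5c.png",im)
E
python3 ov.py
```

```text
[ 0.58710528 -0.22271224  0.41991892] [ 3.14139195e+00  9.98243930e-04 -2.88204251e-01] [-0.29  0.7   0.93  1.61 -0.6   1.15 -1.07]
(-0.025, -0.025, 0) [421. 461.]
(-0.025, -0.025, 0.03) [427. 493.]
(-0.025, 0.025, 0) [272. 460.]
(-0.025, 0.025, 0.03) [264. 492.]
(0.025, -0.025, 0) [425. 314.]
(0.025, -0.025, 0.03) [433. 333.]
(0.025, 0.025, 0) [270. 313.]
(0.025, 0.025, 0.03) [262. 332.]
(-0.018, -0.033, 0.006) [447. 447.]
(0.018, -0.033, 0.006) [451. 340.]
(-0.018, 0.033, 0.006) [246. 446.]
(0.018, 0.033, 0.006) [243. 338.]
(0.045, -0.015, 0.047) [403. 273.]
(0.045, 0.015, 0.047) [292. 272.]
(-0.075, -0.065, 0) [531. 598.]
(-0.075, 0.065, 0) [159. 595.]
(0.075, -0.065, 0) [560. 154.]
(0.075, 0.065, 0) [137. 151.]
```

View pics/w5c.png

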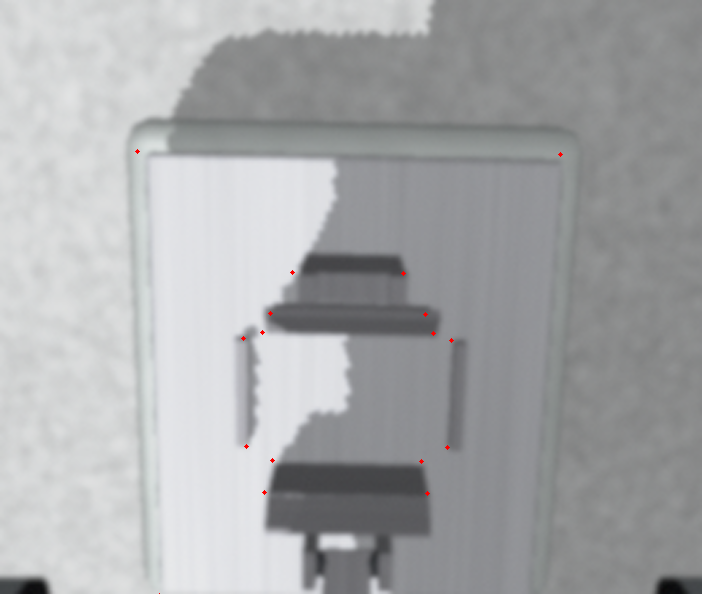

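The second view is clean: -x wall base at (275,464)-(424,464), lips' inner edges at x≈251 and 453, catch at 302–406. Every feature sits about 1.5 mm along tool y from the prediction, which matches the known camera bias. So the bay is at about (0.5745, -0.2169), yaw -0.297.

Call:
{"name": "carry_out", "arguments": {
  "targets": [
    [[-0.0817, -0.143, 0.033], [0, 0, 0], 1],
    [[-0.0817, -0.143, 0.033], [0, 0, 0], 1],
    [[-0.0817, -0.143, 0.033], [0, 0, 0], 1],
    [[-0.0817, -0.143, 0.033], [0, 0, 0], 1],
    [[-0.0817, -0.143, 0.033], [0, 0, 0], 1],
    [[-0.0817, -0.143, 0.033], [0, 0, 0], 1]
  ]
}}

```text
clock: 13.7
position: [0.5303, 0.0184, 0.3707]
tool_rot: [-3.141, 0.0, -0.285]
force: [0.4, 0.4, 0.5]
grip_width: 0.0855
```

Call:
{"name": "carry_out", "arguments": {
  "targets": [
    [[0, 0, 0], [0, 0, -0.0411], 1],
    [[0, 0, 0], [0, 0, -0.0411], 1],
    [[0, 0, 0], [0, 0, -0.0411], 1],
    [[0, 0, 0], [0, 0, 0], 1],
    [[0, 0, 0], [0, 0, 0], 1]
  ]
}}

```text
clock: 14.32
position: [0.5308, 0.0169, 0.371]
tool_rot: [-3.141, -0.0, 0.096]
force: [-0.0, 0.4, -0.0]
grip_width: 0.0854
```

```bash
python3 - <<'E'
from h import *
from workcell import bot, imaging
st=bot.observe(); print(st["position"],st["tool_rot"]); print(delta(st,[.5307,.0178,.182],[np.pi,0,.0992]))
f=imaging.grab_frame("wrist"); pickle.dump((st,f),open("w6.pkl","wb"))
g=cv2.cvtColor(f["pixels"],cv2.COLOR_RGB2GRAY)
T=np.linalg.inv(Tw(st)@f["mount"]); 
for x,y in((0,-.03),(0,.03),(-.022,0),(.022,0)):
    c,s=np.cos(.0992),np.sin(.0992); q=f["mtx"]@(T@[.5307+c*x-s*y,.0178+s*x+c*y,.04,1])[:3]; u=(q[:2]/q[2]).round().astype(int); print(x,y,u,g[u[1],u[0]-7:u[0]+8].tolist() if y else g[u[1]-7:u[1]+8,u[0]].tolist())
E
```

```text
[0.53078287 0.01686651 0.37098593] [-3.14131455e+00 -1.67247730e-05  9.59551044e-02]
(array([ 1.51468934e-05, -3.53829934e-03,  7.55944730e-01]), array([-8.85136184e-05, -5.46727875e-06, -1.03288161e-03]))
0 -0.03 [316 195] [195, 197, 198, 197, 198, 193, 177, 149, 128, 124, 125, 125, 124, 121, 121]
0 0.03 [243 196] [182, 184, 186, 188, 189, 186, 183, 178, 176, 182, 193, 200, 202, 202, 202]
-0.022 0 [279 221] [135, 146, 177, 192, 188, 183, 182, 181, 178, 176, 178, 179, 183, 186, 189]
0.022 0 [279 169] [84, 78, 77, 78, 81, 104, 145, 179, 192, 181, 145, 118, 139, 173, 190]
```

Call:
{"name": "carry_out", "arguments": {
  "targets": [
    [[0, -0.003, 0.12], [0, 0, -0.001], 1],
    [[0, 0, 0.12], [0, 0, 0], 1],
    [[0, 0, 0.12], [0, 0, 0], 1],
    [[0, 0, 0.12], [0, 0, 0], 1],
    [[0, 0, 0.12], [0, 0, 0], 1],
    [[0, 0, 0.08], [0, 0, 0], 1],
    [[0, 0, 0.05], [0, 0, 0], 1],
    [[0, 0, 0.026], [0, 0, 0], 1]
  ],
  "force": 40
}}

```text
clock: 15.38
position: [0.5309, 0.0175, 0.1817]
tool_rot: [3.141, -0.0, 0.1]
force: [0.0, -0.2, 0.5]
grip_width: 0.0856
```

Call:
{"name": "carry_out", "arguments": {
  "targets": [
    [[0, 0, 0], [0, 0, 0], 0],
    [[0, 0, 0], [0, 0, 0], 0],
    [[0, 0, 0], [0, 0, 0], 0],
    [[0, 0, 0], [0, 0, 0], 0],
    [[0, 0, 0], [0, 0, 0], 0],
    [[0, 0, 0], [0, 0, 0], 0]
  ]
}}

```text
clock: 16.12
position: [0.531, 0.0176, 0.1827]
tool_rot: [-3.141, -0.001, 0.1]
force: [-1.3, -0.5, 7.3]
grip_width: 0.0594
```

Call:
{"name": "carry_out", "arguments": {
  "targets": [
    [[0, 0, -0.04], [0, 0, 0], 0],
    [[0, 0, -0.09], [0, 0, 0], 0],
    [[0, 0, -0.12], [0, 0, 0], 0],
    [[0, 0, -0.12], [0, 0, 0], 0],
    [[0, 0, -0.12], [0, 0, 0], 0],
    [[0, 0, -0.07], [0, 0, 0], 0],
    [[0, 0, 0], [0, 0, 0], 0]
  ]
}}

```text
clock: 17.0
position: [0.5309, 0.0178, 0.3227]
tool_rot: [-3.141, -0.002, 0.101]
force: [-0.3, 0.2, -4.7]
grip_width: 0.0591
```

Call:
{"name": "carry_out", "arguments": {
  "targets": [
    [[0.01, 0.119, 0], [0, 0, 0], 0],
    [[0.01, 0.119, 0], [0, 0, 0], 0],
    [[0.01, 0.119, 0], [0, 0, 0], 0],
    [[0.01, 0.119, 0], [0, 0, 0], 0],
    [[0.01, 0.119, 0], [0, 0, 0], 0],
    [[0.01, 0.119, 0], [0, 0, 0], 0],
    [[0.01, 0.119, 0], [0, 0, 0], 0],
    [[0.01, 0.119, 0], [0, 0, 0], 0]
  ]
}}

```text
clock: 18.0
position: [0.5744, -0.218, 0.3205]
tool_rot: [-3.141, 0.002, 0.1]
force: [-0.6, 0.3, -3.3]
grip_width: 0.0595
```

Call:
{"name": "carry_out", "arguments": {
  "targets": [
    [[0, 0, 0], [0, 0, 0.042], 0],
    [[0, 0, 0], [0, 0, 0.042], 0],
    [[0, 0, 0], [0, 0, 0.042], 0],
    [[0, 0, 0], [0, 0, 0], 0],
    [[0, 0, 0], [0, 0, 0], 0]
  ]
}}

```text
clock: 18.62
position: [0.5744, -0.2172, 0.3213]
tool_rot: [3.142, 0.001, -0.292]
force: [0.2, 0.1, -2.3]
grip_width: 0.0595
```

```bash
python3 - <<'E'
from h import *
from workcell import bot, imaging
st=bot.observe(); print(st["position"],st["tool_rot"],st["grip_width"],st["force"]); print(delta(st,[.5745,-.2169,.2527],[np.pi,0,-.297]))
f=imaging.grab_frame("wrist"); s=imaging.grab_frame("scene"); pickle.dump((st,f),open("w7.pkl","wb"))
cv2.imwrite("pics/w7.png",np.hstack([cv2.resize(f["pixels"][80:,100:460,::-1],(480,453)),cv2.resize(s["pixels"][200:310,160:270,::-1],(320,320))[:].copy() if 0 else cv2.copyMakeBorder(cv2.resize(s["pixels"][200:310,160:270,::-1],(320,320)),0,133,0,0,0)]))
E
```

```text
[ 0.57443684 -0.21715651  0.32129391] [ 3.14150435e+00  8.35229577e-04 -2.92409870e-01] 0.05950479075787202 [ 0.15197161  0.14595942 -2.34275738]
(array([ 1.75319275e-04, -1.07955684e-03,  2.74375500e-01]), array([2.87172987e-05, 2.65796857e-04, 1.46109554e-03]))
```

View pics/w7.png

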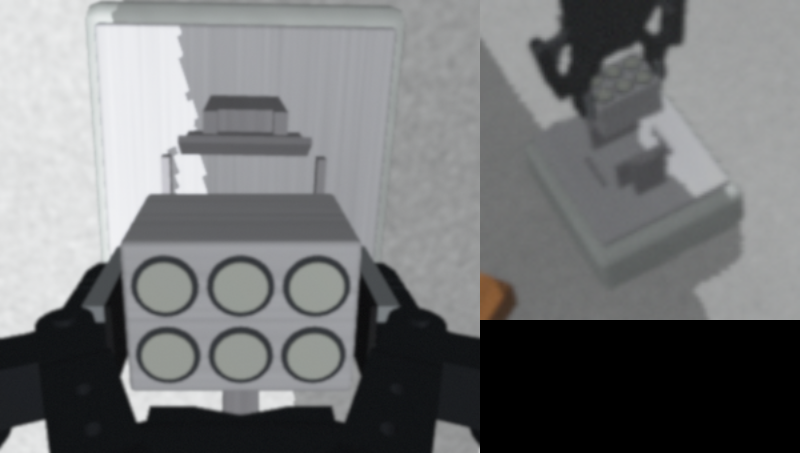

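The block is held level and lined up over the bay. Block centre column is ≈240.5 against 244–245 for the bay features, which is about 1 mm net of camera bias. I lower it with a small correction and watch the forces.

Call:
{"name": "carry_out", "arguments": {
  "targets": [
    [[0, 0.003, 0.04], [0, 0, 0.001], 0],
    [[0, 0, 0.04], [0, 0, 0], 0],
    [[0, 0, 0.03], [0, 0, 0], 0],
    [[0, 0, 0.02], [0, 0, 0], 0],
    [[0, 0, 0], [0, 0, 0], 0]
  ]
}}

```text
clock: 19.35
position: [0.5743, -0.2179, 0.2891]
tool_rot: [3.141, 0.0, -0.299]
force: [0.1, 0.2, -2.6]
grip_width: 0.0594
```

Call:
{"name": "carry_out", "arguments": {
  "targets": [
    [[0, 0, 0.02], [0, 0, 0], 0],
    [[0, 0, 0.02], [0, 0, 0], 0],
    [[0, 0, 0.02], [0, 0, 0], 0],
    [[0, 0, 0], [0, 0, 0], 0]
  ]
}}

```text
clock: 19.85
position: [0.5742, -0.2179, 0.274]
tool_rot: [3.142, 0.001, -0.299]
force: [-0.5, 0.2, -3.4]
grip_width: 0.0592
```

Call:
{"name": "carry_out", "arguments": {
  "targets": [
    [[0, 0, 0.02], [0, 0, 0], 0],
    [[0, 0, 0.02], [0, 0, 0], 0],
    [[0, 0, 0.015], [0, 0, 0], 0],
    [[0, 0, 0.012], [0, 0, 0], 0],
    [[0, 0, 0.008], [0, 0, 0], 0],
    [[0, 0, 0.004], [0, 0, 0], 0],
    [[0, 0, 0], [0, 0, 0], 0]
  ]
}}

```text
clock: 20.72
position: [0.5743, -0.218, 0.2547]
tool_rot: [3.142, -0.0, -0.299]
force: [-0.6, 0.9, -2.7]
grip_width: 0.0595
```

Call:
{"name": "carry_out", "arguments": {
  "targets": [
    [[0, 0, 0.004], [0, 0, 0], 0],
    [[0, 0, 0], [0, 0, 0], 0]
  ]
}}

```text
clock: 20.98
position: [0.5743, -0.2179, 0.2537]
tool_rot: [-3.142, -0.0, -0.299]
force: [-0.1, -0.3, -2.2]
grip_width: 0.0595
```

Call:
{"name": "carry_out", "arguments": {
  "targets": [
    [[0, 0, 0.004], [0, 0, 0], 0],
    [[0, 0, 0.003], [0, 0, 0], 0],
    [[0, 0, 0], [0, 0, 0], 0]
  ]
}}

```text
clock: 21.35
position: [0.5743, -0.218, 0.2527]
tool_rot: [-3.141, -0.0, -0.299]
force: [-5.0, 3.6, 11.4]
grip_width: 0.0592
```

Call:
{"name": "carry_out", "arguments": {
  "targets": [
    [[0, 0, 0], [0, 0, 0], 0.8],
    [[0, 0, 0], [0, 0, 0], 0.9],
    [[0, 0, 0], [0, 0, 0], 1],
    [[0, 0, 0], [0, 0, 0], 1],
    [[0, 0, 0], [0, 0, 0], 1],
    [[0, 0, 0], [0, 0, 0], 1]
  ]
}}

```text
clock: 22.1
position: [0.5743, -0.2179, 0.2519]
tool_rot: [3.142, 0.0, -0.299]
force: [-0.1, 0.3, 0.5]
grip_width: 0.0851
```

Call:
{"name": "carry_out", "arguments": {
  "targets": [
    [[0, 0, -0.06], [0, 0, 0], 1],
    [[0, 0, -0.1], [0, 0, 0], 1],
    [[0, 0, -0.12], [0, 0, 0], 1],
    [[0, 0, -0.12], [0, 0, 0], 1],
    [[0, 0, -0.12], [0, 0, 0], 1],
    [[0, 0, -0.1], [0, 0, 0], 1],
    [[0, 0, 0], [0, 0, 0], 1],
    [[0, 0, 0], [0, 0, 0], 1]
  ]
}}

```text
clock: 23.1
position: [0.5741, -0.2178, 0.407]
tool_rot: [-3.141, 0.0, -0.299]
force: [0.5, -0.3, -0.2]
grip_width: 0.0853
```

```bash
python3 - <<'E'
from h import *
from workcell import bot, imaging
st=bot.observe(); print(st["position"],st["tool_rot"])
f=imaging.grab_frame("wrist"); s=imaging.grab_frame("scene"); d=imaging.grab_frame("side"); pickle.dump((st,f,s,d),open("w8.pkl","wb"))
a=cv2.resize(f["pixels"][60:330,130:430,::-1],(440,396),interpolation=3)
b=cv2.resize(s["pixels"][180:300,150:270,::-1],(360,360),interpolation=3); b=cv2.copyMakeBorder(b,0,36,0,0,0)
c=cv2.resize(d["pixels"][140:220,260:360,::-1],(250,200),interpolation=3)
im=np.zeros((600,800,3),np.uint8); im[:396,:440]=a; im[:396,440:]=b; im[397:597,:250]=c
cv2.imwrite("pics/w8.png",im)
E
```

```text
[ 0.57414778 -0.21778342  0.40695234] [-3.14136378e+00  1.74645253e-04 -2.98560755e-01]
```

View pics/w8.png

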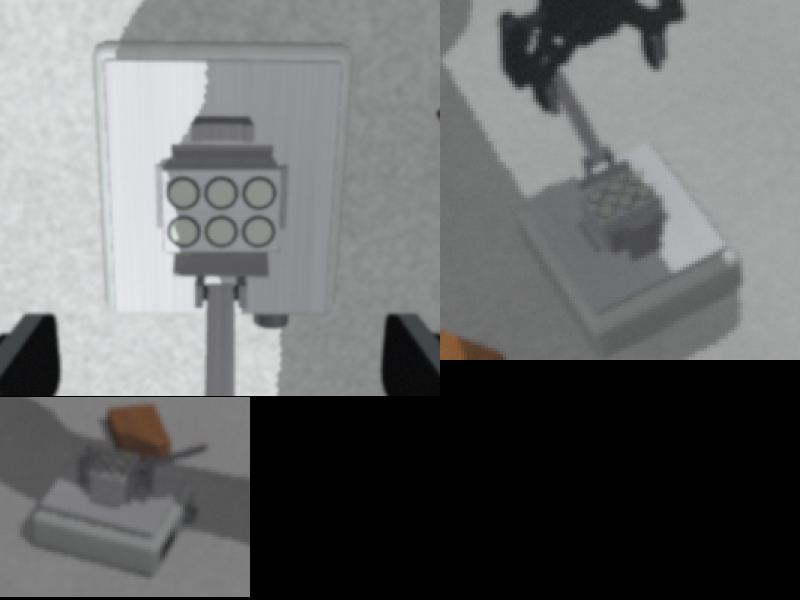

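The block sits flat and centred in the bay: its top spans columns 162–280 in the left panel, the walls 173–272 and the lips 160/284. The bar is still open below it, centred at column 220. Next I grip the bar at its sides near 66 mm.

Call:
{"name": "carry_out", "arguments": {
  "targets": [
    [[-0.0965, 0, 0], [0, 0, 0], 1],
    [[-0.0965, 0, 0], [0, 0, 0], 1],
    [[-0.0965, 0, 0], [0, 0, 0], 1],
    [[-0.0965, 0, 0], [0, 0, 0], 1],
    [[0, 0, 0.1], [0, 0, 0], 1],
    [[0, 0, 0.1], [0, 0, 0], 0.6],
    [[0, 0, 0.1], [0, 0, 0], 0.6],
    [[0, 0, 0.1], [0, 0, 0], 0.6]
  ],
  "force": 20
}}

```text
clock: 24.25
position: [0.482, -0.1895, 0.3059]
tool_rot: [3.141, 0.001, -0.299]
force: [1.0, -0.1, 0.5]
grip_width: 0.0513
```

Call:
{"name": "carry_out", "arguments": {
  "targets": [
    [[0, 0, 0], [0, 0, 0], 0],
    [[0, 0, 0], [0, 0, 0], 0],
    [[0, 0, 0], [0, 0, 0], 0],
    [[0, 0, 0], [0, 0, 0], 0],
    [[0, 0, 0], [0, 0, 0], 0],
    [[0, 0, 0], [0, 0, 0], 0],
    [[0, 0, 0], [0, 0, 0], 0],
    [[0, 0, 0], [0, 0, 0], 0]
  ]
}}

```text
clock: 25.25
position: [0.4822, -0.1892, 0.3075]
tool_rot: [-3.141, -0.0, -0.298]
force: [-0.6, 5.5, 2.5]
grip_width: 0.0133
```

Call:
{"name": "carry_out", "arguments": {
  "targets": [
    [[0.0317, 0, -0.042], [0, 0, 0], 0],
    [[0.0391, 0, -0.0351], [0, 0, 0], 0]
  ]
}}

```text
clock: 25.5
position: [0.4995, -0.1946, 0.327]
tool_rot: [-3.141, 0.0, -0.298]
force: [2.4, 3.8, -9.6]
grip_width: 0.0137
```

Call:
{"name": "carry_out", "arguments": {
  "targets": [
    [[0.0457, 0, -0.0267], [0, 0, 0], 0],
    [[0.0499, 0, -0.0172], [0, 0, 0], 0],
    [[0.0523, 0, -0.0068], [0, 0, 0], 0]
  ]
}}

```text
clock: 25.88
position: [0.5348, -0.2057, 0.3395]
tool_rot: [-3.141, 0.001, -0.298]
force: [-3.4, 4.4, -5.3]
grip_width: 0.0137
```

Call:
{"name": "carry_out", "arguments": {
  "targets": [
    [[0.0525, 0, 0.0039], [0, 0, 0], 0],
    [[0.0507, 0, 0.014], [0, 0, 0], 0],
    [[0.047, 0, 0.024], [0, 0, 0], 0]
  ]
}}

```text
clock: 26.25
position: [0.5714, -0.2172, 0.3295]
tool_rot: [3.141, -0.002, -0.298]
force: [0.9, 3.1, 4.7]
grip_width: 0.0135
```

Call:
{"name": "carry_out", "arguments": {
  "targets": [
    [[0.0414, 0, 0.0327], [0, 0, 0], 0],
    [[0.0338, 0, 0.0401], [0, 0, 0], 0],
    [[0.014, 0, 0.0227], [0, 0, 0], 0],
    [[0, 0, 0], [0, 0, 0], 0]
  ]
}}

```text
clock: 26.75
position: [0.5933, -0.224, 0.3058]
tool_rot: [3.14, -0.005, -0.298]
force: [7.6, -0.2, 6.6]
grip_width: 0.0135
```

Call:
{"name": "carry_out", "arguments": {
  "targets": [
    [[0, 0, 0], [0, 0, 0], 0.4],
    [[0, 0, 0], [0, 0, 0], 0.4],
    [[0, 0, 0], [0, 0, 0], 0.4],
    [[0, 0, -0.1], [0, 0, 0], 0.4],
    [[0, 0, -0.12], [0, 0, 0], 0.4],
    [[0.035, 0, 0], [0, 0, 0], 0],
    [[0, 0, 0], [0, 0, 0], 0],
    [[0, 0, 0], [0, 0, 0], 0]
  ]
}}

```text
clock: 27.75
position: [0.5997, -0.2258, 0.3587]
tool_rot: [3.141, 0.001, -0.299]
force: [0.1, -0.2, 0.7]
grip_width: 0.0
```

Call:
{"name": "carry_out", "arguments": {
  "targets": [
    [[0, 0, 0], [0, 0, 0], 0],
    [[0, 0, 0], [0, 0, 0], 0],
    [[0, 0, 0.05], [0, 0, 0], 0],
    [[0, 0, 0.05], [0, 0, 0], 0],
    [[0, 0, 0.05], [0, 0, 0], 0]
  ]
}}

```text
clock: 28.38
position: [0.5998, -0.2257, 0.3208]
tool_rot: [-3.142, 0.001, -0.299]
force: [0.6, 0.0, -0.1]
grip_width: -0.0002
```

Call:
{"name": "carry_out", "arguments": {
  "targets": [
    [[0, 0, 0.03], [0, 0, 0], 0],
    [[0, 0, 0.03], [0, 0, 0], 0]
  ]
}}

```text
clock: 28.62
position: [0.5999, -0.2259, 0.3065]
tool_rot: [3.141, 0.0, -0.299]
force: [0.4, -1.1, 0.5]
grip_width: 0.0001
```

Call:
{"name": "carry_out", "arguments": {
  "targets": [
    [[0, 0, 0.02], [0, 0, 0], 0],
    [[0, 0, 0.015], [0, 0, 0], 0]
  ]
}}

```text
clock: 28.88
position: [0.5999, -0.2258, 0.2981]
tool_rot: [3.142, -0.0, -0.299]
force: [0.8, -0.3, 0.8]
grip_width: 0.0002
```

```bash
python3 - <<'E'
from h import *
from workcell import bot, imaging
st=bot.observe(); print(st["position"],st["force"])
f=imaging.grab_frame("wrist"); s=imaging.grab_frame("scene"); d=imaging.grab_frame("side")
im=np.zeros((600,800,3),np.uint8); im[:300,:400]=cv2.resize(f["pixels"][:,:,::-1],(400,300)); im[:400,400:]=cv2.resize(s["pixels"][190:290,160:260,::-1],(400,400),interpolation=3); im[300:600,:375]=cv2.resize(d["pixels"][140:220,260:360,::-1],(375,300),interpolation=3)
cv2.imwrite("pics/w9.png",im)
E
```

```text
[ 0.5999411  -0.22582765  0.2981066 ] [ 0.81035283 -0.25606462  0.77735727]
```

View pics/w9.png

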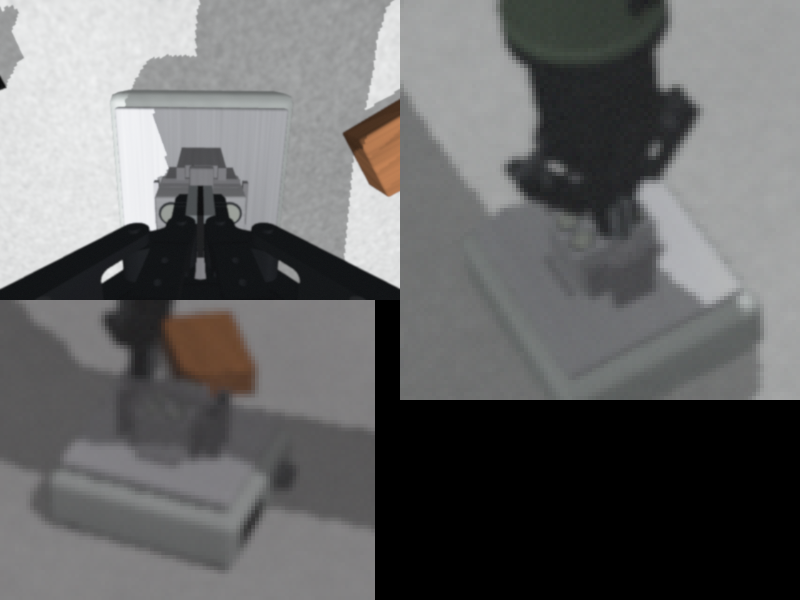

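The wrist half shows the bar already lying across the block and reaching the catch near (200,175). It settled after release. I press lightly from above to confirm that it is seated.

Call:
{"name": "carry_out", "arguments": {
  "targets": [
    [[0, 0, 0.012], [0, 0, 0], 0],
    [[0, 0, 0.008], [0, 0, 0], 0],
    [[0, 0, 0], [0, 0, 0], 0]
  ]
}}

```text
clock: 29.4
position: [0.5999, -0.2258, 0.2932]
tool_rot: [3.142, 0.0, -0.299]
force: [-0.8, 0.8, 0.7]
grip_width: -0.0001
```

Call:
{"name": "carry_out", "arguments": {
  "targets": [
    [[0, 0, 0.006], [0, 0, 0], 0],
    [[0, 0, 0.002], [0, 0, 0], 0],
    [[0, 0, 0], [0, 0, 0], 0]
  ]
}}

```text
clock: 29.78
position: [0.5999, -0.2259, 0.2914]
tool_rot: [-3.142, -0.0, -0.299]
force: [-1.0, 0.3, 3.2]
grip_width: 0.0
```

Contact starts at TCP z≈0.2914, the closed-bar height (top at 0.118). One more small press.

Call:
{"name": "carry_out", "arguments": {
  "targets": [
    [[0, 0, 0.004], [0, 0, 0], 0],
    [[0, 0, 0], [0, 0, 0], 0]
  ]
}}

```text
clock: 30.02
position: [0.5999, -0.2259, 0.2911]
tool_rot: [-3.141, -0.0, -0.299]
force: [-4.4, 3.5, 15.2]
grip_width: 0.0003
```

Call:
{"name": "carry_out", "arguments": {
  "targets": [
    [[0, 0, -0.06], [0, 0, 0], 0],
    [[0, 0, -0.12], [0, 0, 0], 0],
    [[0, 0, -0.12], [0, 0, 0], 0],
    [[0, 0, -0.12], [0, 0, 0], 0],
    [[-0.05, 0, -0.06], [0, 0, 0], 0],
    [[-0.05, 0, 0], [0, 0, 0], 0],
    [[0, 0, 0], [0, 0, 0], 0],
    [[0, 0, 0], [0, 0, 0], 0]
  ]
}}

```text
clock: 31.02
position: [0.5761, -0.2181, 0.4096]
tool_rot: [-3.142, 0.001, -0.298]
force: [0.6, 0.2, -0.4]
grip_width: -0.0003
```

```bash
python3 - <<'E'
from h import *
from workcell import bot, imaging
st=bot.observe(); print(st["position"],st["force"])
f=imaging.grab_frame("wrist"); s=imaging.grab_frame("side")
im=np.hstack([cv2.resize(f["pixels"][60:330,130:430,::-1],(440,396),interpolation=3),cv2.copyMakeBorder(cv2.resize(s["pixels"][140:220,260:360,::-1],(360,288),interpolation=3),0,108,0,0,0)])
cv2.imwrite("pics/w10.png",im)
E
```

```text
[ 0.57608238 -0.21813084  0.40958585] [ 0.58523709  0.16734109 -0.35768145]
```

View pics/w10.png

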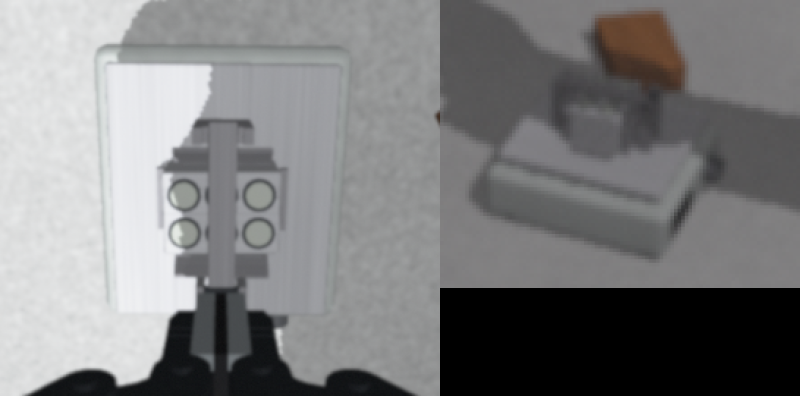

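The bar lies straight across the block (column 223) with its end in the catch at (223,125). The block is centred and the arm is clear.

```bash
python3 -c "
from workcell import job; print(job.job_done())"
```

```text
the job is handed in; nothing more can be done
None
```

The block is in the shaker's bay with the hold-down bar closed over it, and I handed the job in at about 31 s of the 72 s allowed. No verdict was reported.

**What I did:** I lifted the block out of the small rest by its sides, stood it on the bench and let go. Then I gripped its two ends, lowered it to the bay floor and released it. I gripped the bar by its sides, swung it over the block and pressed it into the catch.

**Last checks:**
- **Block:** it met the floor at the expected height (TCP z 0.2527 m). In the last picture it looks level and centred to about 1 mm.
- **Bar:** it stood firm under 15 N with its top at about 0.118 m, the closed height, and its end shows in the catch.
- **Arm:** it was clear of everything, about 0.12 m above the bar.
- **Bystanders:** I kept clear of the rack, bottle and slide box, but did not measure their positions again at the end.

**Disagreements:**
- The wrist camera read about 1.7 mm off along the tool's y axis. I corrected for this.
- Two estimates of the bay's y position differed by about 1.4 mm. I took a value in between, well inside the 5 mm tolerance.
- I released the bar at about 0.5 rad expecting it to stay there, but it dropped closed by itself before I pressed it.

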